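Pin the hasp of the lunch cooler

TASK

Fasten the teal lunch cooler: swing the steel hasp over from the lid so that it hangs down over the staple on the front, then take the orange-knobbed retaining pin from the wooden stand and drop it down through the staple loop until its flange sits on the staple, upright. Leave the dial thermometer where it is in the stand, and let go of everything.

Things in the scene. Friction and masses are not known exactly. Their poses are not given: they have to be found in the camera images.
- hasp (a joint): Steel hasp, flat, 66 wide, 74 long, 4 mm thick, slot 46 mm wide 13-61 mm from its hinge, solid end bar. Hinge line: level, along staple's y, 22 mm along its +x and 20 mm above it (front lid edge). Rad: 0 hanging closed on the front, 3.14 upright, 3.75 stop, leaning back over lid (start; end 42 mm behind, 61 mm above hinge). Runs free: past upright it falls shut by itself, before it falls back.
- staple (a point): Loop centre, top face of the staple: level steel U standing 53 mm out from the front of the fixed teal cooler (280 wide, 200 deep, 170 mm high). z up, x level from the front into the cooler, y along its front. Flat lid top 20 mm above, front face 25 mm off along +x. Vertical opening 24 mm along y, 40 mm along x to the closed hasp; bars 8 x 8 mm, outside width 40 mm.
- pin: Retaining pin, loose, upright in one of two holes 80 mm apart in a fixed wooden stand (70 x 150 x 75 mm high). Origin on its axis under the flange (on the stand's top at start), z up. Flange 34 mm dia, 4 mm thick; orange knob to grip, 26 mm dia, from 4 to 42 mm up; below, steel shank 55 mm long, 18 mm dia for 10 mm, then tapering to 6 mm at the tip. 60 g.
- thermometer: Dial thermometer, loose, in the stand's other hole, 80 mm from the pin; leave it there. Origin on its axis at the stand's top; black collar 30 mm dia, round steel dial 46 mm dia with white face, its top 25 mm above the origin; thin stem below.
Mind the look-alikes: they are no part of the job. What is shaped like the pin but blue is not meant.

How it is judged:
By the outcome, as a careful person would: the job done as asked, in the order asked, and still so for the second after the job is handed in, with the robot touching nothing.
It also fails if it takes over 54 s, if anything falls off the work surface, if the arm or the gripper's body presses on something with over 40 N, if the wrist force passes 120 N, or if a joint passes its speed limit or range.

ROBOT

A 7-joint arm with a two-finger parallel gripper is mounted at the origin on the work surface. World frame = base frame: x ahead of the robot, y to its left, z up, the work surface at z = 0. Lengths are in m, angles in degrees, forces in N, time in s.
With the tool pointing down it reaches from about 0.35 to 0.9 m from the base axis. Payload 19.9 kg.
Tool frame: the origin (TCP) lies on the mounting face of the last link; the fingertips stand 173 mm ahead of it and the grasp point (between the pads) lies 155 mm ahead of it; z points along the fingers, y is the line along which they close (so a half turn about z gives the same grasp; the last joint's range is limited). The gripper opens to 85 mm and grips with 20 to 120 N. Pads are 22 mm wide; open, the fingers measure 114 mm over their backs; the gripper's body (76 mm by 85 mm) begins 54 mm behind the grasp point. The pads swing forward as they close: fully open they stand 13 mm farther back than shut.
Start: joints at [74.628, 23.915, -0.59, 92.452, 0.269, 63.638, -3.037], TCP at [0.141, -0.609, 0.405] pointing down, gripper open.
Joint ranges: [-161.28, 161.28], [-22.2, 115.67], [-73.04, 71.86], [3.21, 147.25], [-68.34, 248.33], [10.77, 114.83], [-161.83, 161.83]. Speed limits (degrees/s): [108.29, 108.29, 136.94, 136.94, 172.46, 172.46, 172.46].

INTERFACE

Orientations are given as a 3x3 rotation matrix whose columns are the frame's x, y, z axes.
In Python, from plant import r, grab_frame, camera_info gives the robot as it stands.
- The arm moves only by the shell command python3 -m handwheel 'ROWS' [FORCE]. ROWS is JSON, a list of rows, each a list of 3 entries, a list of its own where there are three numbers: the closure, from -1 (fully open) to 1 (shut), then the shift along the tool's x, y, z in cm, then the turn, a rotation vector about the tool's x, y, z in rad. In form: [[claw, [x, y, z], [ax, ay, az]], ...]. A call has 1 to 10 rows; each row shifts and turns the commanded pose from where the row before left it, along the tool's axes as they then stand; what a row does not reach is not made up. A row lasts 1/8 s, in which the tool goes at most 62.5 mm and 10.7 degrees, less where a joint would pass 70% of its speed; a pose out of reach is approached as far as the arm can. A call is refused whole if a number of a shift passes 6.25 or a number of a turn 0.188, either way. A call with a gripper value outside its range is refused whole. The fingers move at their own pace and stop on an object; FORCE is the grip in N (left out, the last holds). Time passes only in rows, so rows that do not move let the fingers close. It gives the time, the measured TCP pose, the force, the opening and the grip force at its end, in the units of the state.
- r.get_state(): the state, without advancing time (a new reading comes with each control period).
- grab_frame(name): name is "side" or "top" or "wrist"; returns the picture (384x512x3 uint8, red, green, blue); there is no depth.
- camera_info(name): a dict with "fx", "fy", "cx", "cy" (pixels), "extrinsics" (4x4, takes a point from camera to world coordinates); the wrist camera has in their place "T_tool_cam" (4x4, takes a point from camera to tool coordinates, whose origin is the TCP and whose axes are the flange's). Camera axes: x right, y up, looking along -z (the intrinsics and any distortion apply to the point x, -y, -z); pixel columns grow to the right and rows downward; lengths in m; the calibration is good to about 2 mm. A picture is of the moment at which its call begins: read the wrist's pose just before it. camera_info takes no time and is no camera call.
- r.job_done(): hands the job in; it is judged then, once.
The state is a dict: "time_s": time; "q": joint angles; "qd": joint speeds; "joint_efforts": joint torques, N m; "ee_pos": TCP position; "tool_rot": TCP orientation; "force": force on the tool from outside, world axes, zero at the start; "moment": the same for the moment, N m; "width": finger opening in m; "grip_force": force on a finger pad.
Only numpy, scipy, OpenCV 4.12 (cv2) and the standard library are available. Lean on these libraries where they do the work, as an engineer would, in place of code of your own. Each camera call takes 0.05 s, during which the arm holds its last target. There are 200 camera calls.

## Working session

There is one attempt and no reset: what is moved stays moved. The work goes in short steps, Python scripts to look and compute and a shell command to move; the robot and the scene stay as the last step left them, time stands still between calls to the robot, and variables do not carry over. Pictures are saved under pics/ and viewed, at most 10 in all, crops included, and the job is handed in when it is done.

```bash
mkdir -p pics; ls
cat > h.py <<'E'
import numpy as np,cv2
from plant import r,grab_frame,camera_info
def save(n,f): 
    im=grab_frame(n); cv2.imwrite('pics/'+f,im[:,:,::-1]); return im
def cam(n):
    c=camera_info(n)
    if 'extrinsics' in c: return c,np.array(c['extrinsics'])
    s=r.get_state(); T=np.eye(4); T[:3,:3]=s['tool_rot']; T[:3,3]=s['ee_pos']
    return c,T@np.array(c['T_tool_cam'])
def ray(n,u,v,E=None):
    c,T=cam(n) if E is None else E
    d=np.array([(u-c['cx'])/c['fx'],-(v-c['cy'])/c['fy'],-1]); d=T[:3,:3]@d
    return T[:3,3],d/np.linalg.norm(d)
def onz(n,u,v,z,E=None):
    o,d=ray(n,u,v,E); return o+d*(z-o[2])/d[2]
def proj(n,p,E=None):
    c,T=cam(n) if E is None else E
    q=np.linalg.inv(T)@np.append(p,1); return c['cx']+c['fx']*q[0]/-q[2], c['cy']-c['fy']*q[1]/-q[2]
def tri(A,B):
    (o1,d1),(o2,d2)=A,B
    M=np.c_[d1,-d2]; t=np.linalg.lstsq(M,o2-o1,rcond=None)[0]
    a=o1+d1*t[0];b=o2+d2*t[1]; return (a+b)/2,np.linalg.norm(a-b)
E
python3 - <<'E'
from h import *
np.set_printoptions(precision=3,suppress=True)
s=r.get_state();print(s)
a=save('side','side0.png');b=save('top','top0.png')
for n in ['side','top','wrist']:print(camera_info(n))
cv2.imwrite('pics/both0.png',cv2.resize(np.vstack([a,b])[:,:,::-1],None,fx=.78,fy=.78))
E
```

```text
pics
{'time_s': 0.0, 'q': array([74.629, 23.947, -0.591, 92.486,  0.27 , 63.638, -3.035]), 'qd': array([ 0.039,  0.102,  0.011, -0.022, -0.061,  0.065,  0.113]), 'joint_efforts': array([ -0.   , -86.445,   0.679, -43.49 ,   0.019,   0.007,   0.   ]), 'ee_pos': array([ 0.141, -0.609,  0.404]), 'tool_rot': array([[ 0.974,  0.225, -0.   ],
       [ 0.225, -0.974,  0.001],
       [-0.   , -0.001, -1.   ]]), 'force': array([ 0.239, -0.256, -0.055]), 'moment': array([0.009, 0.008, 0.001]), 'grip_force': 0.0, 'width': 0.08502976295280837}
{'fx': 477.78286949163294, 'fy': 477.78286949163294, 'cx': 249.66126477853265, 'cy': 189.133473763101, 'extrinsics': array([[ 0.986,  0.117, -0.12 ,  0.426],
       [-0.168,  0.694, -0.7  , -0.762],
       [ 0.001,  0.711,  0.704,  0.832],
       [ 0.   ,  0.   ,  0.   ,  1.   ]])}
{'fx': 406.52314341538136, 'fy': 406.52314341538136, 'cx': 258.81821299436854, 'cy': 188.10466057015267, 'extrinsics': array([[ 0.007,  0.987, -0.158,  0.443],
       [-1.   ,  0.003, -0.027, -0.106],
       [-0.026,  0.158,  0.987,  0.884],
       [ 0.   ,  0.   ,  0.   ,  1.   ]])}
{'fx': 281.1217063954187, 'fy': 281.1217063954187, 'cx': 256.95436304864273, 'cy': 195.22730375149828, 'T_tool_cam': array([[-0.001,  0.961,  0.276,  0.07 ],
       [ 1.   ,  0.001,  0.001, -0.001],
       [ 0.001,  0.276, -0.961,  0.032],
       [ 0.   ,  0.   ,  0.   ,  1.   ]])}
```

View pics/side0.png

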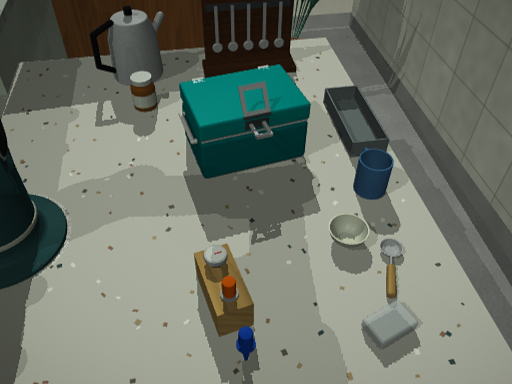

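View pics/top0.png

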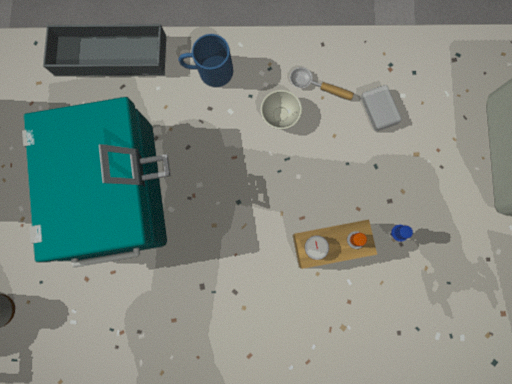

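Side view: cooler at the top centre, with the hasp leaning on the lid near (256,98) and the staple at (261,130). The pin knob is at (229,287) and the thermometer at (215,255). Top view: hasp (120,165), staple (155,167), pin (359,240), thermometer (317,247), blue decoy (402,232).

Run:
```python
from h import *
np.set_printoptions(precision=4,suppress=True)
a=cv2.imread('pics/side0.png');b=cv2.imread('pics/top0.png')
def org(im,n):
    h=cv2.cvtColor(im,cv2.COLOR_BGR2HSV); m=cv2.inRange(h,(3,200,120),(14,255,255))
    k,l,st,c=cv2.connectedComponentsWithStats(m); 
    i=1+np.argmax(st[1:,4]); print(n,st[i],c[i]); return c[i]
p,q=org(a,'side'),org(b,'top')
print('pin',tri(ray('side',*p),ray('top',*q)), onz('top',*q,.115))
print('therm',tri(ray('side',215,252),ray('top',317,246)))
# lid teal bright region in top
h=cv2.cvtColor(b,cv2.COLOR_BGR2HSV); print(h[200,80],h[200,150])
m=cv2.inRange(h,(80,150,h[200,80][2]-25),(100,255,255)); m=cv2.morphologyEx(m,cv2.MORPH_OPEN,np.ones((5,5)))
c=max(cv2.findContours(m,0,2)[0],key=cv2.contourArea)
for x in cv2.approxPolyDP(cv2.convexHull(c),5,True)[:,0]: print(x,onz('top',*map(float,x),.17))
A=cv2.resize(a[75:150,210:310],(800,600),interpolation=2)
B=cv2.resize(b[135:210,90:190],(800,600),interpolation=2)
cv2.imwrite('pics/crop0.png',cv2.resize(np.vstack([A,B]),(400,600)))
```

```text
side [222 276  14  11 121] [228.1818 281.    ]
top [351 233  16  13 150] [358.58   238.9267]
pin (array([ 0.4706, -0.2719,  0.1158]), np.float64(0.0006613814886461273)) [ 0.4703 -0.2721  0.115 ]
therm (array([ 0.4563, -0.1956,  0.1057]), np.float64(0.0010959712716980554))
[ 89 255 126] [ 87 230  40]Traceback (most recent call last):
  File "<stdin>", line 13, in <module>
cv2.error: OpenCV(4.12.0) :-1: error: (-5:Bad argument) in function 'inRange'
> Overload resolution failed:
>  - lowerb is not a numerical tuple
>  - Expected Ptr<cv::UMat> for argument 'lowerb'
```

Run:
```python
from h import *
np.set_printoptions(precision=4,suppress=True)
a=cv2.imread('pics/side0.png');b=cv2.imread('pics/top0.png')
h=cv2.cvtColor(b,cv2.COLOR_BGR2HSV)
m=cv2.inRange(h,(80,150,95),(100,255,255)); m=cv2.morphologyEx(m,cv2.MORPH_OPEN,np.ones((5,5)))
c=max(cv2.findContours(m,0,2)[0],key=cv2.contourArea)
for x in cv2.approxPolyDP(cv2.convexHull(c),5,True)[:,0]: print(x,onz('top',*map(float,x),.17))
A=cv2.resize(a[75:150,210:310],(400,300),interpolation=2)
B=cv2.resize(b[135:210,90:190],(400,300),interpolation=2)
cv2.imwrite('pics/crop0.png',np.vstack([A,B]))
```

```text
[125  98] [0.726  0.1639 0.17  ]
[142 243] [0.4588 0.1177 0.17  ]
[ 36 260] [0.4279 0.3036 0.17  ]
[ 25 114] [0.6953 0.35   0.17  ]
```

View pics/crop0.png

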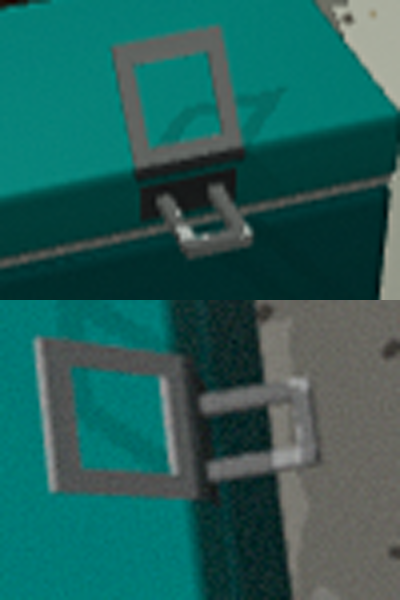

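The crop shows the hasp leaning back over the lid and the staple's U protruding from the front. In top px, the staple's outer bar corners are about (165,154.5) and (169.5,175.5).

Run:
```python
from h import *
np.set_printoptions(precision=4,suppress=True)
xs=np.array([-.170,.985,0]);ys=np.array([-.985,-.170,0])
c1=onz('top',165,154.5,.15);c2=onz('top',169.5,175.5,.15);print(c1,c2,np.linalg.norm(c1-c2))
s1=onz('side',255.75,134.25,.15);s2=onz('side',272.5,133.75,.15);print(s1,s2,np.linalg.norm(s1-s2))
print('tri',tri(ray('side',255.5,134.5),ray('top',169.5,175.5)),tri(ray('side',272.5,132.5),ray('top',165,154.5)))
# hasp free end corners
A=tri(ray('side',210+112/4,75+48/4),ray('top',90+55/4,135+192/4));B=tri(ray('side',210+220/4,75+27/4),ray('top',90+38/4,135+40/4))
print('hasp end',A,B)
# estimate staple via outer bar: outer bar outer edge is 53-25=28 out from origin (front face +25)
mid=(c1+c2)/2; print('staple from bar',mid+28*.001*xs)
e=(A[0]+B[0])/2; print('staple from hasp end', e-xs*.064)
lid=np.array([.592,.141,.15]); print('front face dist along xs of staple est', (lid-(mid+.028*xs))@xs)
```

```text
[0.6231 0.0895 0.15  ] [0.5832 0.0793 0.15  ] 0.0411142422073627
[0.5858 0.0913 0.15  ] [0.624  0.0867 0.15  ] 0.0385463323889467
tri (array([0.5818, 0.0766, 0.1611]), np.float64(0.0012971710030955299)) (array([0.6236, 0.0891, 0.1516]), np.float64(0.0017431861670101387))
hasp end (array([0.5562, 0.1675, 0.2306]), np.float64(0.002554169248019593)) (array([0.6211, 0.1794, 0.2302]), np.float64(0.002899042458435193))
staple from bar [0.5984 0.112  0.15  ]
staple from hasp end [0.5995 0.1104 0.2304]
front face dist along xs of staple est 0.029657881351689345
```

```bash
python3 -m handwheel '[[1,[0,0,-3],[0,0,0]],[1,[0,0,-3],[0,0,0]],[1,[3.07,-3.52,0],[0,0,0]],[1,[3.07,-3.52,0],[0,0,0]],[1,[3.07,-3.52,0],[0,0,0]],[1,[3.07,-3.52,0],[0,0,0]],[1,[3.07,-3.52,0],[0,0,0]],[1,[3.07,-3.52,0],[0,0,0]],[1,[3.07,-3.52,0],[0,0,0]],[1,[3.07,-3.52,0],[0,0,0]]]' 40
```

```text
time_s: 1.35
ee_pos: [0.317, -0.2779, 0.4646]
tool_rot: [[0.974, 0.225, -0.0], [0.225, -0.974, -0.0], [-0.0, 0.0, -1.0]]
force: [0.8, -0.4, 0.0]
width: 0.0001
grip_force: 0.0
```

```bash
python3 -m handwheel '[[1,[4,-4.6,0],[0,0,0]],[1,[4,-4.6,0],[0,0,0]],[1,[4,-4.6,0],[0,0,0]],[1,[4,-4.6,0],[0,0,0]],[1,[4,-4.6,0],[0,0,0]],[1,[4,-4.6,0],[0,0,0]],[1,[4,-4.6,0],[0,0,0]],[1,[4,-4.6,0],[0,0,0]],[1,[4,-4.6,0],[0,0,0]],[1,[0,0,0],[0,0,0]]]'
python3 - <<'E'
from h import *
print(r.get_state()['ee_pos'],r.get_state()['q']); a=save('side','s1.png'); w=save('wrist','w1.png')
cv2.imwrite('pics/c1.png',np.hstack([cv2.resize(cv2.imread('pics/s1.png')[30:180,160:320],(400,375)),cv2.resize(cv2.imread('pics/w1.png'),(400,375))]))
E
```

```text
time_s: 2.6
ee_pos: [0.5745, 0.2091, 0.4634]
tool_rot: [[0.973, 0.23, -0.002], [0.23, -0.973, 0.002], [-0.002, -0.003, -1.0]]
force: [-0.1, -0.4, -0.6]
width: -0.0003
grip_force: 0.0
[0.57446614 0.20905762 0.46342915] [   7.96175727   24.78112226  -41.77523116   89.39862452   16.83894944
   72.39103004 -113.0283423 ]
```

View pics/c1.png

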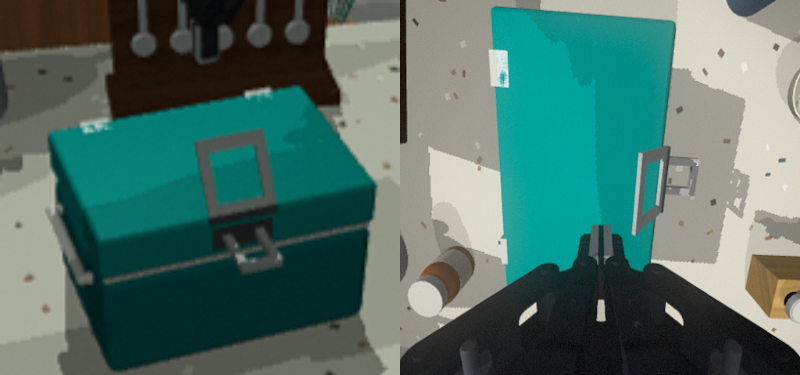

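Run:
```python
from h import *
print(proj('wrist',[.5887,.1735,.2304]),onz('wrist',310,197,.2304), proj('wrist',[.599,.111,.15]))
s=r.get_state();print(proj('wrist',s['ee_pos']+.173*s['tool_rot'][:,2]))
print(onz('wrist',363,180,.15))
```

```text
(np.float64(304.944325982047), np.float64(201.46350513122454)) [0.5929139  0.17077016 0.2304    ] (np.float64(353.5401117392338), np.float64(181.88575353902093))
(np.float64(259.8850773538187), np.float64(246.86855039065858))
[0.60307992 0.10217677 0.15      ]
```

```bash
python3 -m handwheel '[[1,[0.9,0,2.5],[0,0,0]],[1,[0,0,2.5],[0,0,0]],[1,[0,0,2.4],[0,0,0]],[1,[0,0,0],[0,0,0]],[1,[0,1.2,0],[0,0,0]],[1,[0,1.2,0],[0,0,0]],[1,[0,1.2,0],[0,0,0]],[1,[0,1,0],[0,0,0]],[1,[0,1,0],[0,0,0]],[1,[0,1,0],[0,0,0]]]'
```

```text
time_s: 3.95
ee_pos: [0.598, 0.1421, 0.3907]
tool_rot: [[0.974, 0.225, -0.0], [0.225, -0.974, 0.0], [-0.0, -0.0, -1.0]]
force: [-0.2, -0.5, 0.1]
width: 0.0001
grip_force: 0.0
```

```bash
python3 -m handwheel '[[1,[0,1,0],[0,0,0]],[1,[0,1,0],[0,0,0]],[1,[0,1,0],[0,0,0]],[1,[0,0,0],[0,0,0]],[1,[0,0,0],[0,0,0]]]'
python3 - <<'E'
from h import *
w=save('wrist','w2.png');a=save('side','s2.png')
cv2.imwrite('pics/c2.png',np.hstack([cv2.resize(cv2.imread('pics/s2.png')[30:180,160:320],(400,375)),cv2.resize(cv2.imread('pics/w2.png'),(400,375))]))
E
```

```text
time_s: 4.58
ee_pos: [0.6045, 0.1138, 0.3907]
tool_rot: [[0.974, 0.225, -0.0], [0.225, -0.974, 0.0], [-0.0, -0.0, -1.0]]
force: [0.3, -0.7, -0.5]
width: 0.0001
grip_force: 0.0
```

View pics/c2.png

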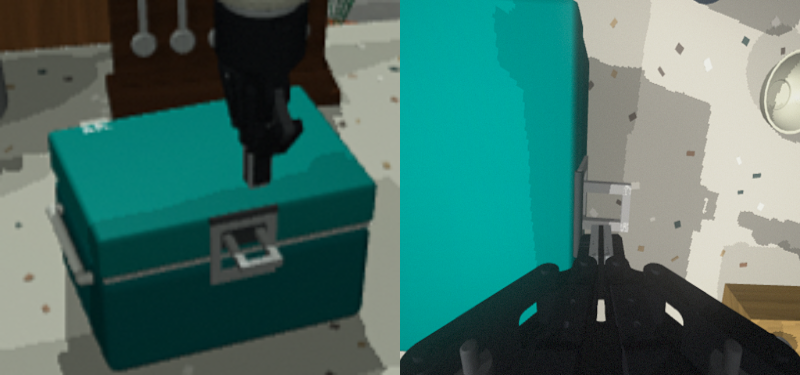

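The side picture shows the hasp hanging closed over the staple. In the wrist view the staple protrudes through the slot, its outer edge around display x=630. Next: the pin.

```bash
python3 - <<'E'
from h import *
s=np.array([onz('wrist',295.7,185.3,.15),onz('wrist',291.8,238.6,.15)]);print(s,s.mean(0)+.028*np.array([-.17,.985,0]))
E
python3 -m handwheel '[[1,[0,0,-2.5],[0,0,0]],[1,[0,0,-2.5],[0,0,0]],[1,[-2.72,4.32,0],[0,0,0]],[1,[-2.72,4.32,0],[0,0,0]],[1,[-2.72,4.32,0],[0,0,0]],[1,[-2.72,4.32,0],[0,0,0]],[1,[-2.72,4.32,0],[0,0,0]],[1,[-2.72,4.32,0],[0,0,0]],[1,[-2.72,4.32,0],[0,0,0]],[1,[-2.72,4.32,0],[0,0,0]]]'
python3 -m handwheel '[[-0.4,[0,0,0],[0,0,0.1745]],[-0.4,[0,0,0],[0,0,0.1745]],[-0.4,[0,0,0],[0,0,0.1745]],[-0.4,[0,0,0],[0,0,0.1745]],[-0.4,[0,0,0],[0,0,0.1745]],[-0.4,[0,0,0],[0,0,0.1745]],[-0.4,[0,0,0],[0,0,0.1745]],[-0.4,[0,0,0],[0,0,0.1745]],[-0.4,[0,0,0],[0,0,0.12]],[-0.4,[0,0,0],[0,0,0]]]'
python3 - <<'E'
from h import *
s=r.get_state();print(s['ee_pos'],s['q']); E=cam('wrist'); w=save('wrist','w3.png')
h=cv2.cvtColor(cv2.imread('pics/w3.png'),cv2.COLOR_BGR2HSV); m=cv2.inRange(h,(3,200,90),(14,255,255))
k,l,st,c=cv2.connectedComponentsWithStats(m);i=1+np.argmax(st[1:,4]);print(st[i],c[i],onz('wrist',*c[i],.117,E),onz('wrist',*c[i],.1,E))
E
```

```text
[[0.62827591 0.09081964 0.15      ]
 [0.58474436 0.08229149 0.15      ]] [0.60175014 0.11413556 0.15      ]
time_s: 5.92
ee_pos: [0.4697, -0.2733, 0.4409]
tool_rot: [[0.974, 0.225, 0.0], [0.225, -0.974, -0.0], [0.0, 0.0, -1.0]]
force: [0.4, -0.2, 0.7]
width: 0.0002
grip_force: 0.0
time_s: 7.18
ee_pos: [0.4705, -0.2718, 0.4407]
tool_rot: [[0.279, -0.96, -0.0], [-0.96, -0.279, -0.0], [0.0, 0.0, -1.0]]
force: [-0.2, 0.6, -0.9]
width: 0.0599
grip_force: 0.0
[ 0.47046175 -0.27177607  0.44071515] [  43.77121371   14.66476106  -20.17967311  101.22883109    5.52684331
   65.07325295 -141.92074908]
[246 170  22  22 374] [256.53475936 180.4144385 ] [ 0.47130932 -0.27252591  0.117     ] [ 0.47023824 -0.26872733  0.1       ]
```

View pics/w3.png

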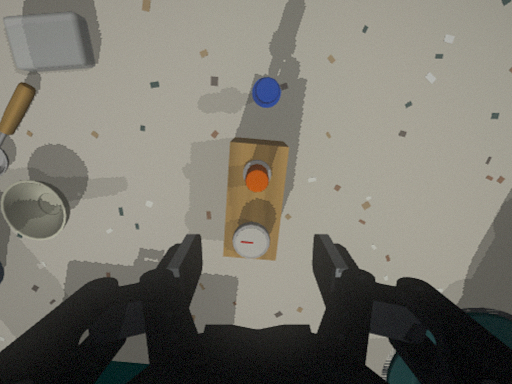

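Wrist view: the orange knob is at (257,180), the thermometer at (251,241) and the blue decoy at (266,92). The pin lies directly below the TCP. The last joint is turned the wrong way for the later placing, so I turn back half a turn first.

```bash
python3 -m handwheel '[[-0.4,[0,0,0],[0,0,-0.178]],[-0.4,[0,0,0],[0,0,-0.178]],[-0.4,[0,0,0],[0,0,-0.178]],[-0.4,[0,0,0],[0,0,-0.178]],[-0.4,[0,0,0],[0,0,-0.178]],[-0.4,[0,0,0],[0,0,-0.178]],[-0.4,[0,0,0],[0,0,-0.178]],[-0.4,[0,0,0],[0,0,-0.178]],[-0.4,[0,0,0],[0,0,-0.178]],[-0.4,[0,0,0],[0,0,-0.178]]]'
python3 -m handwheel '[[-0.4,[0,0,0],[0,0,-0.178]],[-0.4,[0,0,0],[0,0,-0.178]],[-0.4,[0,0,0],[0,0,-0.178]],[-0.4,[0,0,0],[0,0,-0.178]],[-0.4,[0,0,0],[0,0,-0.178]],[-0.4,[0,0,0],[0,0,-0.178]],[-0.4,[0,0,0],[0,0,-0.178]],[-0.4,[0,0,5],[0,0,0]],[-0.4,[0,0,4],[0,0,0]],[-0.4,[0,0,0],[0,0,0]]]'
python3 - <<'E'
from h import *
s=r.get_state();print(s['ee_pos'],s['q']); E=cam('wrist'); w=save('wrist','w4.png')
h=cv2.cvtColor(cv2.imread('pics/w4.png'),cv2.COLOR_BGR2HSV); m=cv2.inRange(h,(3,200,90),(14,255,255))
k,l,st,c=cv2.connectedComponentsWithStats(m);i=1+np.argmax(st[1:,4]);print(st[i],c[i],onz('wrist',*c[i],.117,E),onz('wrist',*c[i],.11,E))
E
```

```text
time_s: 8.48
ee_pos: [0.4703, -0.2721, 0.4407]
tool_rot: [[0.878, 0.479, 0.0], [0.479, -0.878, 0.0], [0.0, -0.0, -1.0]]
force: [-0.6, -0.2, 0.1]
width: 0.06
grip_force: 0.0
time_s: 9.72
ee_pos: [0.4697, -0.272, 0.3489]
tool_rot: [[-0.168, 0.986, -0.003], [0.986, 0.168, 0.003], [0.003, -0.003, -1.0]]
force: [-0.7, -0.4, 1.2]
width: 0.0597
grip_force: 0.0
[ 0.46970446 -0.27198533  0.34888942] [ 62.76697282  25.31927074 -45.04727314 106.16161929  20.94606228
  57.39648438  18.5486954 ]
[244 187  32  41 953] [259.82056663 208.67576076] [ 0.47028154 -0.26722841  0.117     ] [ 0.4707284  -0.26952768  0.11      ]
```

```bash
python3 -m handwheel '[[-0.4,[0,0,3],[0,0,0]],[-0.4,[0,0,3],[0,0,0]],[-0.4,[0,0,2],[0,0,0]],[-0.4,[0,0,1.1],[0,0,0]],[1,[0,0,0],[0,0,0]],[1,[0,0,0],[0,0,0]],[1,[0,0,0],[0,0,0]],[1,[0,0,0],[0,0,0]],[1,[0,0,0],[0,0,0]]]' 50
python3 -m handwheel '[[1,[0,0,-2],[0,0,0]],[1,[0,0,-3],[0,0,0]],[1,[0,0,-4],[0,0,0]],[1,[0,0,-4],[0,0,0]],[1,[0,0,-3],[0,0,0]],[1,[0,0,0],[0,0,0]],[1,[0,0,0],[0,0,0]]]'
python3 - <<'E'
from h import *
s=r.get_state();print(s['ee_pos'],s['q']);save('side','s5.png');save('wrist','w5.png')
cv2.imwrite('pics/c5.png',np.hstack([cv2.resize(cv2.imread('pics/s5.png')[150:350,140:340],(400,400)),cv2.resize(cv2.imread('pics/w5.png')[150:,128:384],(400,366)).repeat(1,0)[:366]]) if 0 else np.hstack([cv2.resize(cv2.imread('pics/s5.png')[150:350,140:340],(400,400)),cv2.resize(cv2.imread('pics/w5.png')[120:376,128:384],(400,400))]))
E
```

```text
time_s: 10.9
ee_pos: [0.4706, -0.2723, 0.2607]
tool_rot: [[-0.165, 0.986, 0.001], [0.986, 0.165, -0.001], [-0.001, 0.001, -1.0]]
force: [-0.4, 0.2, 7.5]
width: 0.0243
grip_force: 48.8
time_s: 11.78
ee_pos: [0.47, -0.2721, 0.42]
tool_rot: [[-0.165, 0.986, -0.0], [0.986, 0.165, -0.0], [-0.0, -0.0, -1.0]]
force: [0.6, 0.7, -0.6]
width: 0.0243
grip_force: 49.1
[ 0.47001767 -0.27206911  0.41996095] [ 65.37534873  20.55665685 -47.61261384 102.02524749  16.68125646
  64.75000071  21.87463157]
```

View pics/c5.png

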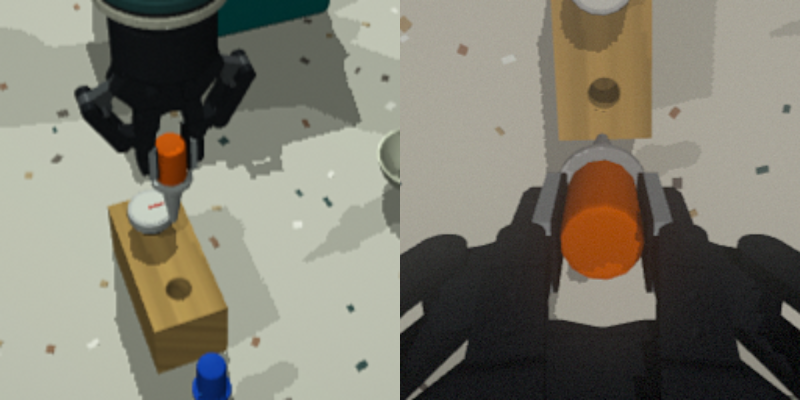

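The pin is held upright, and the thermometer is still in its hole. Move to about 80 mm in front of the staple and look.

```bash
python3 -m handwheel '[[1,[2.5,1.75,-1],[0,0,0]],[1,[3.15,2.18,0],[0,0,0]],[1,[3.15,2.18,0],[0,0,0]],[1,[3.15,2.18,0],[0,0,0]],[1,[3.15,2.18,0],[0,0,0]],[1,[3.15,2.18,0],[0,0,0]],[1,[3.15,2.18,0],[0,0,0]],[1,[3.15,2.18,0],[0,0,0]],[1,[3.15,2.18,0],[0,0,0]],[1,[0,0,0],[0,0,0]]]' 50
python3 -m handwheel '[[1,[0,0,0],[0,0,0]]]'
python3 - <<'E'
from h import *
s=r.get_state();print(s['ee_pos'],s['q'],proj('wrist',[.6,.112,.15]));save('wrist','w6.png')
cv2.imwrite('pics/c6.png',cv2.resize(cv2.imread('pics/w6.png')[100:300,130:390],(780,600)))
E
```

```text
time_s: 13.12
ee_pos: [0.614, 0.0358, 0.4289]
tool_rot: [[-0.17, 0.986, -0.001], [0.986, 0.17, 0.002], [0.002, -0.001, -1.0]]
force: [0.1, -0.2, -0.5]
width: 0.0247
grip_force: 49.2
time_s: 13.25
ee_pos: [0.6137, 0.0323, 0.429]
tool_rot: [[-0.165, 0.986, -0.001], [0.986, 0.165, -0.0], [0.0, -0.001, -1.0]]
force: [0.5, -0.2, -1.3]
width: 0.0247
grip_force: 49.2
[0.61365833 0.03228186 0.42897719] [ 29.69645089  29.23751473 -49.50658549  91.21086278  23.18946662
  70.46671737 -14.59044975] (np.float64(257.17422051675555), np.float64(103.1409477074041))
```

View pics/c6.png

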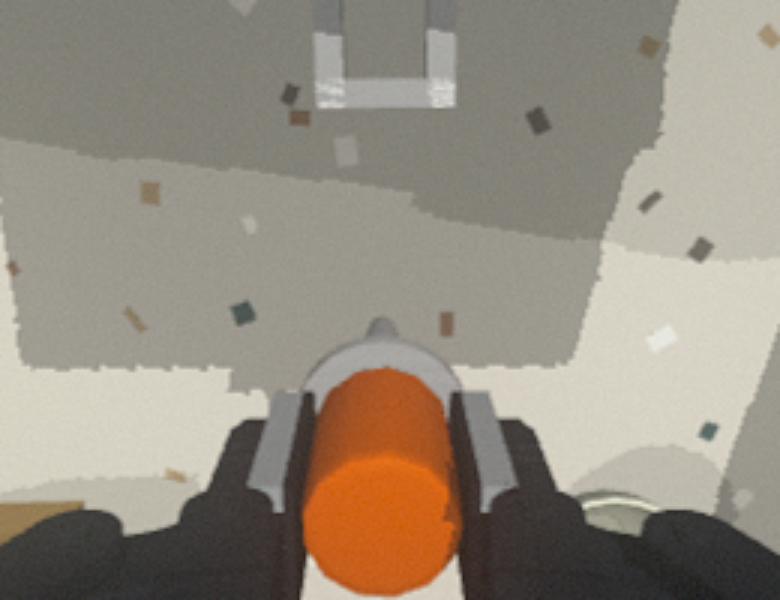

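The staple's outer edge runs at raw row 135.4 and its centre is at column 258.7. The pin tip is at about raw (257,208).

Run:
```python
from h import *
s=r.get_state();R=s['tool_rot'];t=s['ee_pos']
f=lambda p:np.round((R.T@(p-t))*100,2)
a=onz('wrist',130+316/3,100+107/3,.15);b=onz('wrist',130+456/3,100+105/3,.15)
print(np.linalg.norm(a-b),a,b); xs=np.array([-.17,.985,0])
st=(a+b)/2+.028*xs; print('staple',st,'tool',f(st))
print('tip tool',f(onz('wrist',257,207,t[2]-.241)),f(onz('wrist',130+381/3,100+322/3,t[2]-.241)))
print('prior tool',f(np.array([.6,.112,.15])))
```

```text
0.040201368468603546 [0.58592516 0.08207714 0.15      ] [0.62548956 0.08920513 0.15      ]
staple [0.60094736 0.11322113 0.15      ] tool [ 8.24  0.12 27.91]
tip tool [ 2.10e-01 -1.00e-02  2.41e+01] [ 1.80e-01 -1.00e-02  2.41e+01]
prior tool [ 8.14  0.   27.91]
```

```bash
python3 -m handwheel '[[1,[2,0.12,0],[0,0,0]],[1,[2.5,0,0],[0,0,0]],[1,[2.5,0,0],[0,0,0]],[1,[1,0,0],[0,0,0]],[1,[0,0,0],[0,0,0]],[1,[0,0,2],[0,0,0]],[1,[0,0,2],[0,0,0]],[1,[0,0,0],[0,0,0]]]' 50
python3 - <<'E'
from h import *
s=r.get_state();R=s['tool_rot'];t=s['ee_pos'];print(t,s['force'],R.T@(np.array([.6009,.1132,.15])-t))
save('wrist','w7.png');save('side','s7.png')
cv2.imwrite('pics/c7.png',np.hstack([cv2.resize(cv2.imread('pics/s7.png')[60:180,200:320],(400,400)),cv2.resize(cv2.imread('pics/w7.png')[120:320,158:358],(400,400))]))
E
```

```text
time_s: 14.3
ee_pos: [0.6015, 0.111, 0.3873]
tool_rot: [[-0.165, 0.986, -0.003], [0.986, 0.165, -0.0], [0.0, -0.003, -1.0]]
force: [-0.9, 0.5, 0.3]
width: 0.0246
grip_force: 49.2
[0.60147029 0.11095239 0.38733028] [-0.88294255  0.49262513  0.3404336 ] [0.00225667 0.0006356  0.23733002]
```

View pics/c7.png

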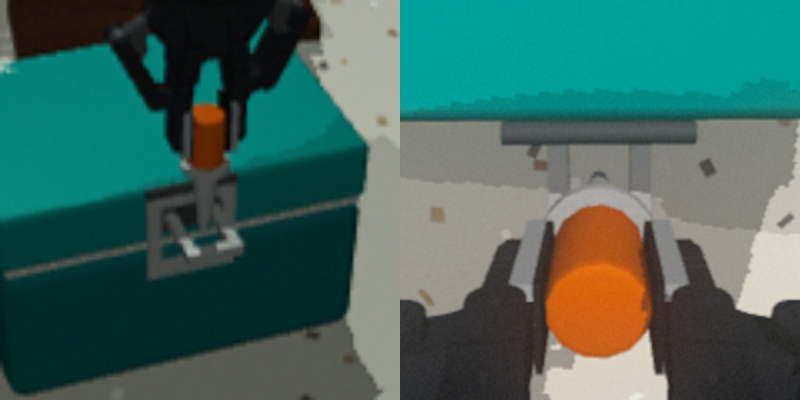

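The pin is centred laterally: the bars are symmetric about column 600 in the right half, and the tip is at 598. Lower it.

```bash
python3 -m handwheel '[[1,[0,0,1],[0,0,0]],[1,[0,0,1],[0,0,0]],[1,[0,0,1],[0,0,0]],[1,[0,0,0.8],[0,0,0]],[1,[0,0,0.6],[0,0,0]],[1,[0,0,0.3],[0,0,0]],[1,[0,0,0],[0,0,0]]]' 50
```

```text
time_s: 15.28
ee_pos: [0.6017, 0.1118, 0.3426]
tool_rot: [[-0.165, 0.986, -0.0], [0.986, 0.165, 0.0], [0.0, -0.0, -1.0]]
force: [-0.7, -0.4, 0.2]
width: 0.0247
grip_force: 49.2
```

```bash
python3 -m handwheel '[[1,[0,0,0.4],[0,0,0]],[1,[0,0,0.2],[0,0,0]],[1,[0,0,0],[0,0,0]]]' 50;  python3 -m handwheel '[[1,[0,0,0.15],[0,0,0]],[1,[0,0,0],[0,0,0]]]'
```

```text
time_s: 15.65
ee_pos: [0.6017, 0.1117, 0.3366]
tool_rot: [[-0.165, 0.986, -0.0], [0.986, 0.165, 0.0], [0.0, -0.0, -1.0]]
force: [-0.1, -0.0, 0.2]
width: 0.0249
grip_force: 49.2
time_s: 15.9
ee_pos: [0.6018, 0.1119, 0.3357]
tool_rot: [[-0.165, 0.986, 0.0], [0.986, 0.165, -0.0], [-0.0, 0.0, -1.0]]
force: [-3.0, -0.7, 7.8]
width: 0.0246
grip_force: 50.2
```

Contact came exactly at the predicted seating height. Release and back off.

```bash
python3 -m handwheel '[[0.2,[0,0,0],[0,0,0]],[0,[0,0,0],[0,0,0]],[-0.2,[0,0,0],[0,0,0]],[-0.4,[0,0,0],[0,0,0]],[-0.4,[0,0,0],[0,0,0]],[-0.4,[0,0,-1],[0,0,0]],[-0.4,[0,0,-2],[0,0,0]],[-0.4,[0,0,-3],[0,0,0]],[-0.4,[0,0,-4],[0,0,0]],[-0.4,[0,0,-4],[0,0,0]]]'
python3 -m handwheel '[[-0.4,[-4,0,0],[0,0,0]],[-0.4,[-4,0,0],[0,0,0]],[-0.4,[0,0,0],[0,0,0]]]'
python3 - <<'E'
from h import *
save('wrist','w8.png');save('side','s8.png')
cv2.imwrite('pics/c8.png',np.hstack([cv2.resize(cv2.imread('pics/s8.png')[60:310,180:320],(336,600)),cv2.resize(cv2.imread('pics/w8.png')[:300,150:370],(440,600))]))
E
```

```text
time_s: 17.15
ee_pos: [0.6014, 0.112, 0.4781]
tool_rot: [[-0.166, 0.986, 0.001], [0.986, 0.166, 0.0], [0.0, 0.001, -1.0]]
force: [0.0, 0.7, 0.3]
width: 0.0595
grip_force: 0.0
time_s: 17.52
ee_pos: [0.6154, 0.0296, 0.4763]
tool_rot: [[-0.161, 0.987, 0.001], [0.987, 0.161, -0.001], [-0.001, 0.001, -1.0]]
force: [-0.2, 0.4, 0.7]
width: 0.06
grip_force: 0.0
```

View pics/c8.png

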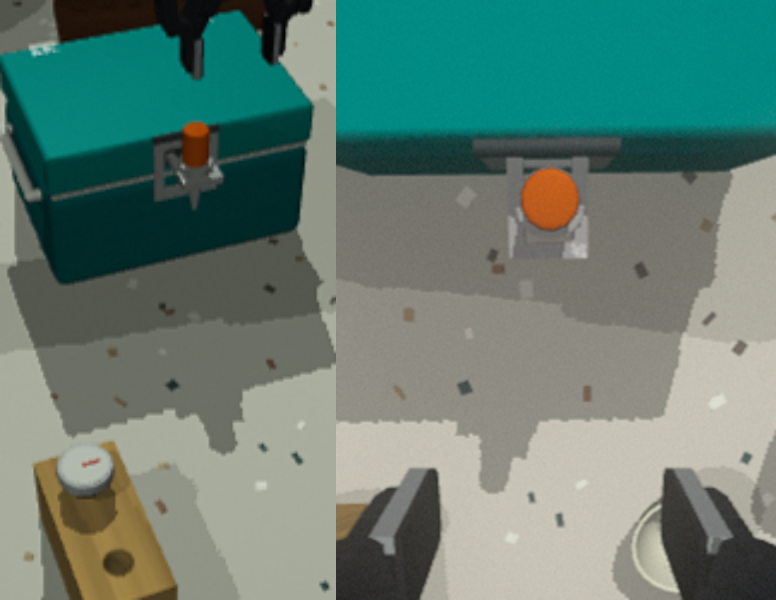

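The pin stands upright with its flange on the staple (knob at left-half px (196,145)), the hasp hangs closed, the thermometer is still in the stand, and the gripper is clear.

```bash
python3 -c "
from plant import r
print(r.job_done())"
```

```text
the job is handed in; nothing more can be done
None
```

The cooler is fastened and handed in at about 17.6 s: the hasp hangs closed over the staple, the orange pin stands upright with its flange on the staple, the thermometer is untouched, and the gripper is clear of everything.

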